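Close the four clay jars with their own lids

TASK

Close the four open clay jars: put each loose wooden lid on the jar of its own size (the smallest lid on the smallest jar, and so on up), knob up and lying flat on the rim with its plug inside the mouth. Leave the jars standing where they are, and do not disturb the salt box or the garlic between them.

Things in the scene. Friction and masses are not known exactly. Their poses are not given: they have to be found in the camera images.
- lid_small: loose round wooden lid, small of four sizes. Disc 64 mm across and 8 mm thick; under it a round plug 24 mm across and 6 mm deep, on which it stands; on top a round upright knob 22 mm across and 32 mm tall. Origin: centre of the plug's underside, z up; so the disc spans z 6 to 14 mm and the knob 14 to 46 mm. It fits jar_small.
- jar_small: open round terracotta jar, small of four sizes, loose, upright, 52 mm high; mouth 42 mm inside and 52 mm outside, wall 5 mm, belly 60 mm across. Origin: centre of its underside, z up; the flat rim is at z 52 mm. With its lid seated, the lid's origin is 46 mm above the jar's.
- lid_medium: loose round wooden lid, medium of four sizes. Disc 80 mm across and 8 mm thick; under it a round plug 40 mm across and 6 mm deep, on which it stands; on top a round upright knob 22 mm across and 32 mm tall. Origin: centre of the plug's underside, z up; so the disc spans z 6 to 14 mm and the knob 14 to 46 mm. It fits jar_medium.
- jar_medium: open round terracotta jar, medium of four sizes, loose, upright, 62 mm high; mouth 58 mm inside and 68 mm outside, wall 5 mm, belly 76 mm across. Origin: centre of its underside, z up; the flat rim is at z 62 mm. With its lid seated, the lid's origin is 56 mm above the jar's.
- lid_large: loose round wooden lid, large of four sizes. Disc 96 mm across and 8 mm thick; under it a round plug 56 mm across and 6 mm deep, on which it stands; on top a round upright knob 22 mm across and 32 mm tall. Origin: centre of the plug's underside, z up; so the disc spans z 6 to 14 mm and the knob 14 to 46 mm. It fits jar_large.
- jar_large: open round terracotta jar, large of four sizes, loose, upright, 72 mm high; mouth 74 mm inside and 84 mm outside, wall 5 mm, belly 92 mm across. Origin: centre of its underside, z up; the flat rim is at z 72 mm. With its lid seated, the lid's origin is 66 mm above the jar's.
- lid_largest: loose round wooden lid, largest of four sizes. Disc 112 mm across and 8 mm thick; under it a round plug 72 mm across and 6 mm deep, on which it stands; on top a round upright knob 22 mm across and 32 mm tall. Origin: centre of the plug's underside, z up; so the disc spans z 6 to 14 mm and the knob 14 to 46 mm. It fits jar_largest.
- jar_largest: open round terracotta jar, largest of four sizes, loose, upright, 82 mm high; mouth 90 mm inside and 100 mm outside, wall 5 mm, belly 108 mm across. Origin: centre of its underside, z up; the flat rim is at z 82 mm. With its lid seated, the lid's origin is 76 mm above the jar's.
- salt_box: bystander: closed round wooden salt box, 64 mm across and 70 mm high, with a small knob 18 mm across on top; looks a little like a lid but its top is part of it. Stands among the jars and lids. Origin: centre of its underside.
- garlic: bystander: whitish garlic head, 52 mm across and 48 mm high to the tip of its stalk, standing among the jars and lids. Origin: centre of its underside.
Things that resemble listed ones, but are neither listed nor needed, are in the scene too. Leave any blue look-alike of the lid_medium alone.

How it is judged:
By the outcome, as a careful person would: the job done as asked, in the order asked, and still so for the second after the job is handed in, with the robot touching nothing.
It also fails if it takes over 128 s, if anything falls off the work surface, if the arm or the gripper's body presses on something with over 40 N, if the wrist force passes 120 N, or if a joint passes its speed limit or range.

ROBOT

A 7-joint arm with a two-finger parallel gripper is mounted at the origin on the work surface. World frame = base frame: x ahead of the robot, y to its left, z up, the work surface at z = 0. Lengths are in m, angles in rad, forces in N, time in s.
With the tool pointing down it reaches from about 0.425 to 0.925 m from the base axis. Payload 6.8 kg.
Tool frame: the origin (TCP) lies midway between the tips of the shut fingers; the grasp point (between the pads) lies r.grip_point_offset behind it (r.grip_point_offset is the distance from the TCP to the grasp point, in m); z points along the fingers, y is the line along which they close (so a half turn about z gives the same grasp; the last joint's range is limited). The gripper opens to 85 mm and grips with 20 to 120 N. Pads are 22 mm wide; open, the fingers measure 114 mm over their backs; the gripper's body (76 mm by 85 mm) begins 54 mm behind the grasp point. The pads swing forward as they close: fully open they stand 13 mm farther back than shut.
Start: joints at [1.128, 0.477, 0.022, 1.555, -0.011, 1.109, -0.083], TCP at [0.222, -0.638, 0.231] pointing down, gripper open.
Joint ranges: [-2.96, 2.96], [-0.34, 2.1], [-1.41, 1.46], [0.24, 2.44], [-1.37, 4.51], [0.17, 1.92], [-2.96, 2.96]. Speed limits (rad/s): [2.39, 2.39, 3.14, 3.14, 3.14, 3.14, 3.14].

INTERFACE

Orientations are given as a rotation vector (axis times angle).
In Python, from bench import r gives the robot as it stands. The module is installed in compiled form; this text tells all that it offers.
- The arm moves only by the shell command python3 -m crank 'ROWS' [FORCE]. ROWS is JSON, a list of rows, each a list of 5 numbers: the shift along the world's x, y, z in units of 200 mm (1.0 is 200 mm), then the turn about the world's z in units of 45 degrees (1.0 is 45 degrees), then the opening, from -1 (shut) to 1 (fully open). In form: [[dx, dy, dz, turn, jaw], ...]. A call has 1 to 8 rows; each row shifts and turns the commanded pose from where the row before left it; what a row does not reach is not made up. A row lasts 1/12 s, in which the tool goes at most 41.7 mm and 7.16 degrees, less where a joint would pass 70% of its speed; a pose out of reach is approached as far as the arm can. A call with a number of a shift or a turn outside -1 to 1 is refused whole. A call with a gripper value outside its range is refused whole. The fingers move at their own pace and stop on an object; FORCE is the grip in N (left out, the last holds). Time passes only in rows, so rows that do not move let the fingers close. It gives the time, the measured TCP pose, the force, the opening and the grip force at its end, in the units of the state.
- r.get_obs(): the state, without advancing time (a new reading comes with each control period).
- r.grab_frame(name): name is "scene" or "top" or "wrist"; returns the picture (400x640x3 uint8, blue, green, red); there is no depth.
- r.camera_model(name): a dict with "fx", "fy", "cx", "cy" (pixels), "R" (3x3) and "t" (3): a world point X has camera coordinates R X + t. Camera axes: x right, y down, z forward; pixel columns grow to the right and rows downward; lengths in m; the calibration is good to about 2 mm. A picture is of the moment at which its call begins: read the wrist's pose just before it. camera_model takes no time and is no camera call; for the wrist camera it gives the pose at the moment of the call.
- r.hand_in(): hands the job in; it is judged then, once.
The state is a dict: "clock": time; "joints": joint angles; "qvel": joint speeds; "tau": joint torques, N m; "tcp_pos": TCP position; "orientation": TCP orientation; "contact_force": force on the tool from outside, world axes, zero at the start; "moment": the same for the moment, N m; "grip_width": finger opening in m; "gripper_force": force on a finger pad.
Only numpy, scipy, OpenCV 4.12 (cv2) and the standard library are available. Lean on these libraries where they do the work, as an engineer would, in place of code of your own. Each camera call takes 0.05 s, during which the arm holds its last target. There are 200 camera calls.

## Working session

There is one attempt and no reset: what is moved stays moved. The work goes in short steps, Python scripts to look and compute and a shell command to move; the robot and the scene stay as the last step left them, time stands still between calls to the robot, and variables do not carry over. Pictures are saved under pics/ and viewed, at most 14 in all, crops included, and the job is handed in when it is done.

```bash
mkdir -p pics; python3 - <<'E'
from bench import r
import cv2
for n in("top","scene"):
    im=r.grab_frame(n);cv2.imwrite(f"pics/{n}0.png",im)
    m=r.camera_model(n);print(n,m)
o=r.get_obs();print(o,r.grip_point_offset)
E
```

```text
top {'fx': 441.28168027459327, 'fy': 441.28168027459327, 'cx': 315.7067384389423, 'cy': 197.07690304641955, 'R': array([[ 0.0028185 , -0.99982172,  0.01867061],
       [-0.99612344, -0.00444865, -0.08785392],
       [ 0.08792132, -0.01835061, -0.99595838]]), 't': array([-0.03866474,  0.59329751,  1.09730618])}
scene {'fx': 477.2247579025978, 'fy': 477.2247579025978, 'cx': 320.69171683190893, 'cy': 194.37291660329007, 'R': array([[ 0.46154811,  0.88701294, -0.01346767],
       [ 0.53862275, -0.29226506, -0.79023203],
       [-0.70488217,  0.35747611, -0.61265974]]), 't': array([-0.24903566, -0.29823485,  1.49034219])}
{'clock': 0.1, 'joints': array([ 1.12789403,  0.47772331,  0.02234752,  1.55632013, -0.01147576,
        1.1093153 , -0.0830807 ]), 'qvel': array([ 8.27850661e-05, -3.63735543e-03,  4.16755837e-04, -1.37208911e-03,
        5.81343960e-04,  4.09769983e-04,  4.41660463e-04]), 'tau': array([ 4.81085008e-03, -5.97755063e+01,  1.61399927e+00, -2.81950754e+01,
        1.28786746e-02,  5.02645664e-03, -1.95673050e-05]), 'tcp_pos': array([ 0.22160252, -0.637034  ,  0.23043281]), 'orientation': array([-3.09610177e+00, -5.23260741e-01,  6.47896612e-04]), 'contact_force': array([-0.71398405,  0.39229344, -0.43562257]), 'moment': array([-0.00488877, -0.01807725,  0.00867623]), 'gripper_force': 0.0, 'grip_width': 0.08555714532473571} 0.0187
```

View pics/top0.png

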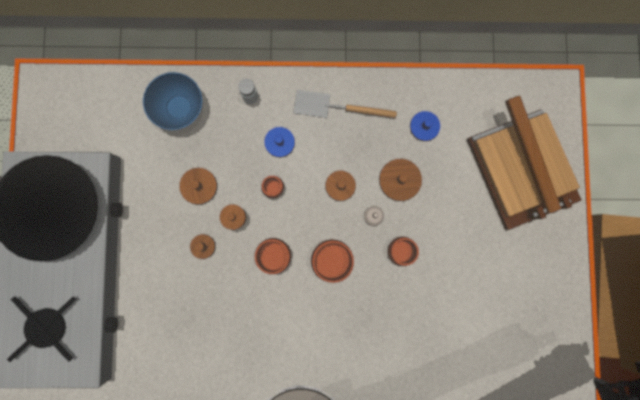

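View pics/scene0.png

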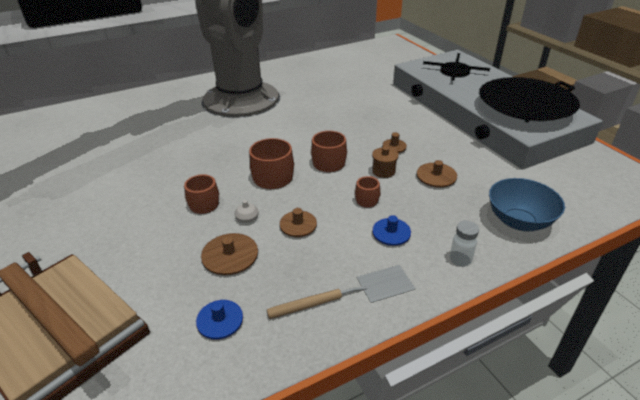

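Top view candidates: lids at (198,186), (202,246), (340,186) and (400,180). The object at (233,217) is the salt box, because it shows tall at (384,160) in the scene view. Jars are at (273,187), (273,256), (332,260) and (403,250), and the garlic is at (374,215). The blue look-alikes at (279,142) and (425,125) stay where they are. I'll enlarge both views to check.

```bash
python3 - <<'E'
import cv2
a=cv2.imread("pics/top0.png")[150:290,175:441];cv2.imwrite("pics/topc.png",cv2.resize(a,None,fx=3,fy=3,interpolation=cv2.INTER_CUBIC))
a=cv2.imread("pics/scene0.png")[120:280,180:470];cv2.imwrite("pics/scenec.png",cv2.resize(a,None,fx=2.75,fy=2.75,interpolation=cv2.INTER_CUBIC))
E
```

```text
(no output)
```

View pics/topc.png

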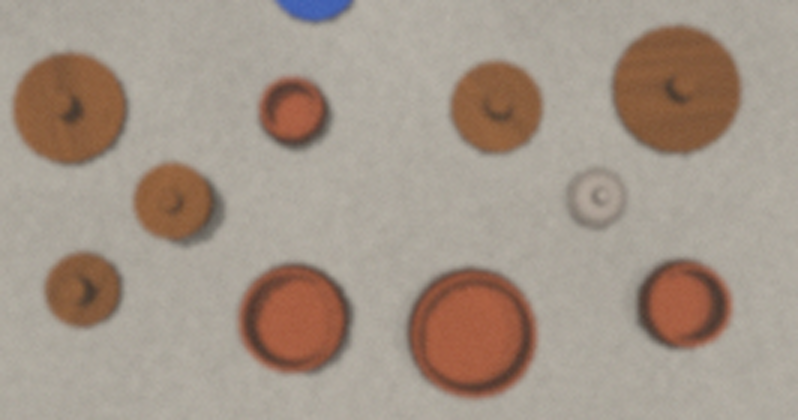

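View pics/scenec.png

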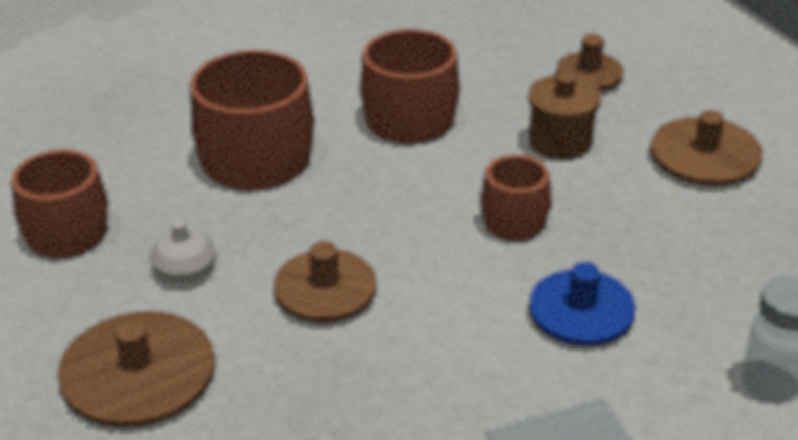

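Crops (topc px / scenec px):
- **Lids:** large (70,108)/(706,148), small (83,290)/(590,71), medium (497,107)/(326,283), largest (677,89)/(137,365). Each is a thin disc with a knob.
- **Salt box:** (174,202)/(564,95). It has a tall body, so it isn't lid_small.
- **Jar rims:** small (294,110)/(516,177), large (296,318)/(410,53), largest (472,332)/(250,83), medium (684,303)/(57,175).

Next I'll triangulate these.

```bash
cat > tri.py <<'E'
import numpy as np,cv2
from bench import r
def P(m): return np.array([[m['fx'],0,m['cx']],[0,m['fy'],m['cy']],[0,0,1]])@np.c_[m['R'],m['t']]
def plane(m,uv,z):
    d=m['R'].T@np.array([(uv[0]-m['cx'])/m['fx'],(uv[1]-m['cy'])/m['fy'],1]);c=-m['R'].T@m['t']
    return c+d*(z-c[2])/d[2]
E
python3 - <<'E'
from tri import *
T,S=r.camera_model('top'),r.camera_model('scene')
pts=dict(Ls=((83,290),(590,71),14,75),Lm=((497,107),(326,283),14,91),Ll=((70,108),(706,148),14,112),Lxl=((677,89),(137,364),14,128),
 Js=((294,110),(516,177),52,67),Jm=((684,303),(57,175),62,90),Jl=((296,318),(410,53),72,108),Jxl=((472,332),(250,83),82,126),salt=((174,202),(564,97),70,76),garlic=((600,196),(180,228),48,0))
for k,(a,b,h,w) in pts.items():
    ua=(np.array(a)+.5)/3-.5+[175,150];ub=(np.array(b)+.5)/2.75-.5+[180,120]
    X=cv2.triangulatePoints(P(T),P(S),ua.reshape(2,1).astype(float),ub.reshape(2,1).astype(float)).ravel();X=X[:3]/X[3]
    A=plane(T,ua,h/1e3);B=plane(S,ub,h/1e3)
    d=(T['R']@A+T['t'])[2]
    print(k,(X*1e3).round(),'top@h',(A[:2]*1e3).round(1),'scene@h',(B[:2]*1e3).round(1),'rad',np.hypot(*A[:2]).round(3),'dia',round(w/3*d/T['fx']*1e3))
E
```

```text
Ls [468. 253.   9.] top@h [467.8 250.7] scene@h [474.3 249. ] rad 0.531 dia 63
Lm [626. -99.  11.] top@h [ 625.3 -100.3] scene@h [ 630. -100.] rad 0.633 dia 78
Ll [623. 267.  12.] top@h [622.6 265.7] scene@h [626.1 265.5] rad 0.677 dia 96
Lxl [ 642. -256.   11.] top@h [ 641.7 -256.1] scene@h [ 645.1 -256.2] rad 0.691 dia 111
Js [619.  73.  46.] top@h [617.6  71.2] scene@h [626.3  70.4] rad 0.622 dia 56
Jm [ 459. -251.   59.] top@h [ 459.5 -249.2] scene@h [ 462.7 -253.3] rad 0.523 dia 73
Jl [448.  68.  72.] top@h [447.2  66.1] scene@h [448.5  70.5] rad 0.452 dia 87
Jxl [436. -76.  79.] top@h [436.8 -74.9] scene@h [441.  -77.8] rad 0.443 dia 100
salt [542. 171.  48.] top@h [540.1 165.9] scene@h [570.  151.7] rad 0.565 dia 62
garlic [ 548. -184.   42.] top@h [ 547.3 -183.4] scene@h [ 555.1 -186.4] rad 0.577 dia 0
```

Sizes and heights agree with the text (diameters 63/78/96/111 mm for the lids), so each lid and jar is identified. I'll start with lid_largest and check it with the wrist camera from above.

```bash
python3 -m crank '[[0.13,0.12,0,0,0.2],[0.13,0.12,0,0,0.2],[0.13,0.12,0,0,0.2],[0.13,0.12,0,0,0.2],[0.13,0.12,0,0,0.2],[0.13,0.12,0,0,0.2],[0.13,0.12,0,0,0.2],[0.13,0.12,0,0,0.2]]' 40
python3 -m crank '[[0.13,0.12,0,0,0.2],[0.13,0.12,0,0,0.2],[0.13,0.12,0,0,0.2],[0.13,0.12,0,0,0.2],[0.13,0.12,0,0,0.2],[0.13,0.12,0,0,0.2],[0.13,0.12,0,0,0.2],[0,0,0,0,0.2]]'
python3 - <<'E'
from tri import *
o=r.get_obs();m=r.camera_model('wrist');im=r.grab_frame('wrist');cv2.imwrite('pics/w1.png',im)
np.savez('w1.npz',**m)
for n,p in dict(disc=(642,-256,14),knob=(642,-256,46)).items():
    q=P(m)@np.r_[np.array(p)/1e3,1];print(n,(q[:2]/q[2]).round(1))
E
```

```text
clock: 0.77
tcp_pos: [0.4306, -0.444, 0.231]
orientation: [-3.097, -0.523, 0.001]
contact_force: [-0.7, 0.2, 0.4]
grip_width: 0.0514
gripper_force: 0.0
clock: 1.43
tcp_pos: [0.6174, -0.2683, 0.2306]
orientation: [-3.09, -0.54, -0.006]
contact_force: [0.1, 1.7, -0.3]
grip_width: 0.0511
gripper_force: 0.0
disc [310.8 137.9]
knob [310.4 143.2]
```

View pics/w1.png

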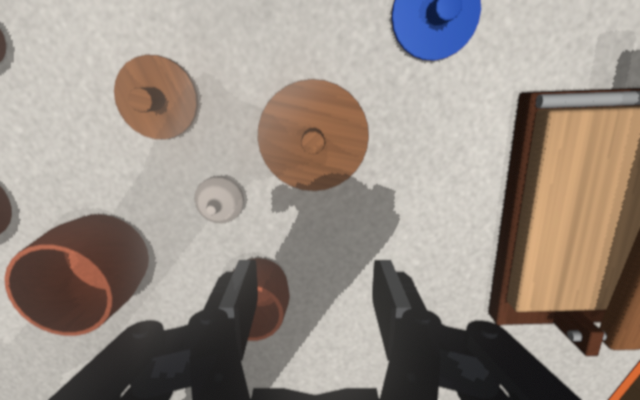

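The wrist view shows the largest lid's disc at (313,134) with its knob top at (313,141), the medium lid's disc at (156,96), the large clay rim at (59,290), and the garlic clear of the gripper. I'll compare these with the triangulated points.

```bash
python3 - <<'E'
from tri import *
m=dict(np.load('w1.npz'));T=r.camera_model('top')
for n,uv,h in(('disc',(313,134.5),14),('knob',(313,141),46),('Lm',(156,96.5),14),('Jxl',(59.5,290),82)):
    print(n,(plane(m,uv,h/1e3)*1e3).round(1))
# two-view height of disc
ua=(np.array([677,89])+.5)/3-.5+[175,150]
X=cv2.triangulatePoints(P(T),P(m),ua.reshape(2,1),np.array([[313.],[134.5]])).ravel();print((X[:3]/X[3]*1e3).round(1))
o=r.get_obs();print(o['tcp_pos'],o['clock'])
E
```

```text
disc [ 646.  -256.9   14. ]
knob [ 644.7 -257.6   46. ]
Lm [ 628.7 -101.8   14. ]
Jxl [437.3 -78.9  82. ]
[ 643.7 -258.3    1.3]
[ 0.61481474 -0.27194179  0.23052268] 1.4833
```

```bash
python3 -m crank '[[0.074,0.038,0,0,0.2],[0.074,0.038,-0.15,0,0.2],[0,0,-0.15,0,0.2],[0,0,-0.15,0,0.2],[0,0,-0.15,0,0.2],[0,0,-0.15,0,0.2],[0,0,0,0,0.2],[0,0,0,0,0.2]]'
```

```text
clock: 2.15
tcp_pos: [0.6394, -0.2629, 0.0798]
orientation: [-3.096, -0.522, 0.007]
contact_force: [0.0, 0.9, 0.0]
grip_width: 0.0512
gripper_force: 0.0
```

```bash
python3 -m crank '[[0.018,0.028,-0.08,0,0.2],[0,0,-0.08,0,0.2],[0,0,-0.07,0,0.2],[0,0,-0.06,0,0.2],[0,0,0,0,0.2],[0,0,0,0,0.2]]'
```

```text
clock: 2.65
tcp_pos: [0.6448, -0.2569, 0.0231]
orientation: [-3.098, -0.523, 0.001]
contact_force: [-0.0, 0.2, -0.3]
grip_width: 0.0512
gripper_force: 0.0
```

```bash
python3 -m crank '[[0,0,0,0,-0.6],[0,0,0,0,-1],[0,0,0,0,-1],[0,0,0,0,-1],[0,0,0,0,-1],[0,0,0,0,-1]]' 40
```

```text
clock: 3.15
tcp_pos: [0.6459, -0.2571, 0.0246]
orientation: [3.097, 0.523, 0.003]
contact_force: [-1.1, -0.2, 6.0]
grip_width: 0.0207
gripper_force: 39.5
```

```bash
python3 -m crank '[[0,0,0.1,0,-1],[0,0,0.15,0,-1],[0,0,0.15,0,-1],[0,0,0.15,0,-1],[0,0,0.15,0,-1],[0,0,0.05,0,-1],[0,0,0,0,-1]]'
python3 -m crank '[[-0.13,0.11,0,0,-1],[-0.13,0.11,0,0,-1],[-0.13,0.11,0,0,-1],[-0.13,0.11,0,0,-1],[-0.13,0.11,0,0,-1],[-0.13,0.11,0,0,-1],[-0.13,0.11,0,0,-1],[-0.13,0.13,0,0,-1]]'
python3 -m crank '[[0,0,0,0,-1],[0,0,0,0,-1],[0,0,0,0,-1]]'
python3 - <<'E'
from tri import *
import json
cv2.imwrite('pics/w2.png',np.hstack([cv2.resize(r.grab_frame('scene')[100:300,160:440],None,fx=2,fy=2)]))
print(r.get_obs()['tcp_pos'])
E
```

```text
clock: 3.73
tcp_pos: [0.6468, -0.2574, 0.1767]
orientation: [3.095, 0.523, 0.008]
contact_force: [0.2, -0.2, -2.5]
grip_width: 0.0208
gripper_force: 39.4
clock: 4.4
tcp_pos: [0.4341, -0.0764, 0.1713]
orientation: [-3.097, -0.522, 0.005]
contact_force: [1.2, 1.2, -0.1]
grip_width: 0.0207
gripper_force: 39.5
clock: 4.65
tcp_pos: [0.4367, -0.077, 0.1724]
orientation: [-3.097, -0.524, 0.002]
contact_force: [0.7, -0.7, -1.2]
grip_width: 0.0207
gripper_force: 39.6
[ 0.43731357 -0.07735982  0.17264641]
```

View pics/w2.png

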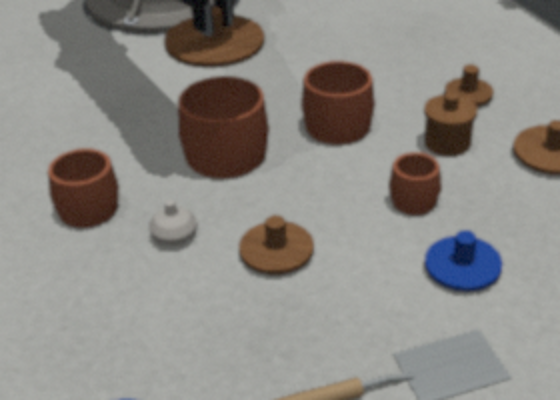

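The lid hangs level (disc at (215,38) in the crop) and sits above the jar in plan. I'll lower it.

```bash
python3 -m crank '[[0,0,-0.1,0,-1],[0,0,-0.1,0,-1],[0,0,-0.08,0,-1],[0,0,-0.03,0,-1],[0,0,-0.02,0,-1],[0,0,-0.02,0,-1],[0,0,-0.01,0,-1],[0,0,0,0,-1]]'
```

```text
clock: 5.37
tcp_pos: [0.4374, -0.0769, 0.1014]
orientation: [3.098, 0.523, 0.001]
contact_force: [0.0, -0.6, -0.6]
grip_width: 0.0209
gripper_force: 39.6
```

```bash
python3 -m crank '[[0,0,-0.006,0,-1],[0,0,0,0,-1],[0,0,0,0,-0.3],[0,0,0,0,0],[0,0,0,0,0.2],[0,0,0,0,0.2]]'
python3 -m crank '[[0,0,0.05,0,0.2],[0,0,0.15,0,0.2],[0,0,0.15,0,0.2],[0,0,0.15,0,0.2],[0,0,0.1,0,0.2],[0,0,0,0,0.2],[0,0,0,0,0.2]]'
```

```text
clock: 5.87
tcp_pos: [0.4372, -0.0767, 0.1004]
orientation: [3.097, 0.524, 0.001]
contact_force: [-0.6, -0.4, 0.5]
grip_width: 0.0513
gripper_force: 0.0
clock: 6.45
tcp_pos: [0.4377, -0.0768, 0.2217]
orientation: [3.097, 0.523, 0.005]
contact_force: [-0.1, -0.2, -0.4]
grip_width: 0.0513
gripper_force: 0.0
```

```bash
python3 -m crank '[[0.136,-0.017,0,0,0.2],[0.136,-0.017,0,0,0.2],[0.136,-0.017,0,0,0.2],[0.136,-0.017,0,0,0.2],[0.136,-0.017,0,0,0.2],[0.136,-0.017,0,0,0.2],[0.136,-0.017,0,0,0.2],[0,0,0,0,0.2]]'
python3 -m crank '[[0,0,0,0,0.2],[0,0,0,0,0.2],[0,0,0,0,0.2]]'
python3 - <<'E'
from tri import *
m=r.camera_model('wrist');im=r.grab_frame('wrist');cv2.imwrite('pics/w3.png',im)
np.savez('w3.npz',**m)
t=r.grab_frame('top');cv2.imwrite('pics/t3.png',t)
for n,p in dict(disc=(628,-101,14),knob=(628,-101,46),Jxl=(438,-77,90)).items():
    q=P(m)@np.r_[np.array(p)/1e3,1];print(n,(q[:2]/q[2]).round(1))
E
```

```text
clock: 7.12
tcp_pos: [0.6306, -0.1006, 0.2181]
orientation: [-3.097, -0.524, 0.0]
contact_force: [0.7, -0.7, 0.0]
grip_width: 0.0513
gripper_force: 0.0
clock: 7.37
tcp_pos: [0.626, -0.1004, 0.2194]
orientation: [-3.097, -0.524, 0.003]
contact_force: [-0.2, 0.1, 0.5]
grip_width: 0.0511
gripper_force: 0.0
disc [314.5 164.3]
knob [314.5 172.2]
Jxl [224.6 359.7]
```

View pics/w3.png

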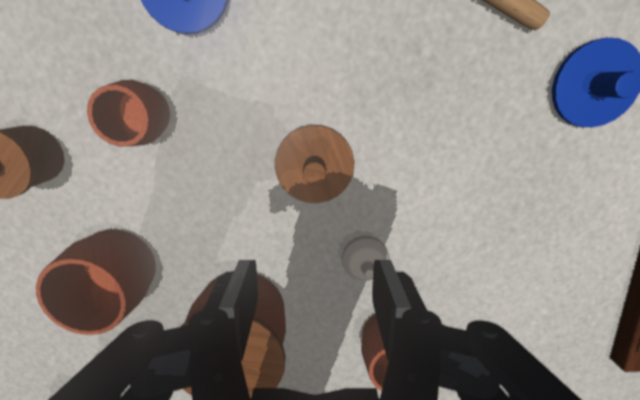

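The medium lid's disc is at (314,163), exactly as predicted. The largest jar is now capped (wood at bottom centre), the small jar's rim is at (118,115) and the large jar's rim at (81,296). I'll grasp the medium lid.

```bash
python3 - <<'E'
from tri import *
m=dict(np.load('w3.npz'))
for n,uv,h in(('Js',(118,115),52),('Jl',(81,296),72)):
    print(n,(plane(m,uv,h/1e3)*1e3).round(1))
E
python3 -m crank '[[0.01,-0.003,-0.16,0,0.2],[0,0,-0.16,0,0.2],[0,0,-0.16,0,0.2],[0,0,-0.16,0,0.2],[0,0,-0.16,0,0.2],[0,0,-0.1,0,0.2],[0,0,-0.06,0,0.2],[0,0,0,0,0.2]]'
python3 -m crank '[[0,0,0,0,0.2],[0,0,0,0,0.2]]'
```

```text
Js [621.7  73.   52. ]
Jl [448.5  69.5  72. ]
clock: 8.13
tcp_pos: [0.6272, -0.101, 0.0258]
orientation: [-3.097, -0.524, 0.007]
contact_force: [-0.7, 0.1, -0.1]
grip_width: 0.051
gripper_force: 0.0
clock: 8.3
tcp_pos: [0.6307, -0.1013, 0.0299]
orientation: [3.097, 0.523, 0.004]
contact_force: [-0.7, 0.8, 0.1]
grip_width: 0.0513
gripper_force: 0.0
```

```bash
python3 -m crank '[[0,0,-0.015,0,0.2],[0,0,0,0,0.2],[0,0,0,0,0.2],[0,0,0,0,-0.6],[0,0,0,0,-1],[0,0,0,0,-1],[0,0,0,0,-1],[0,0,0,0,-1]]'
python3 -m crank '[[0,0,0,0,-1],[0,0,0,0,-1]]'
```

```text
clock: 8.97
tcp_pos: [0.6297, -0.1012, 0.0255]
orientation: [3.097, 0.523, 0.001]
contact_force: [-0.9, -0.1, 4.1]
grip_width: 0.0207
gripper_force: 39.2
clock: 9.13
tcp_pos: [0.6297, -0.1012, 0.0255]
orientation: [3.098, 0.523, 0.001]
contact_force: [-0.3, -0.2, 5.4]
grip_width: 0.0203
gripper_force: 39.2
```

```bash
python3 -m crank '[[0,0,0.1,0,-1],[0,0,0.15,0,-1],[0,0,0.15,0,-1],[0,0,0.15,0,-1],[0,0,0.15,0,-1],[0,0,0.05,0,-1],[0,0,0,0,-1]]'
python3 -m crank '[[-0.106,-0.094,0,0,-1],[-0.106,-0.094,0,0,-1],[-0.106,-0.094,0,0,-1],[-0.106,-0.094,0,0,-1],[-0.106,-0.094,0,0,-1],[-0.106,-0.094,0,0,-1],[-0.106,-0.094,0,0,-1],[-0.106,-0.094,0,0,-1]]'
python3 -m crank '[[0,0,0,0,-1],[0,0,0,0,-1],[0,0,0,0,-1],[0,0,0,0,-1]]'
```

```text
clock: 9.72
tcp_pos: [0.6311, -0.1013, 0.1779]
orientation: [3.096, 0.523, 0.008]
contact_force: [-0.2, -0.8, -0.1]
grip_width: 0.0198
gripper_force: 39.2
clock: 10.38
tcp_pos: [0.4573, -0.2518, 0.1728]
orientation: [-3.096, -0.523, 0.005]
contact_force: [0.6, 0.0, -0.1]
grip_width: 0.0204
gripper_force: 39.2
clock: 10.72
tcp_pos: [0.4602, -0.2503, 0.1742]
orientation: [-3.096, -0.526, 0.001]
contact_force: [0.1, -0.4, -0.7]
grip_width: 0.0204
gripper_force: 39.2
```

Lid seated on jar_medium means TCP z ≈ 0.0255 + 0.056 = 0.0815, so I lower by 92.7 mm.

```bash
python3 -m crank '[[0,0,-0.12,0,-1],[0,0,-0.12,0,-1],[0,0,-0.11,0,-1],[0,0,-0.05,0,-1],[0,0,-0.03,0,-1],[0,0,-0.02,0,-1],[0,0,-0.01,0,-1],[0,0,0,0,-1]]'
python3 -m crank '[[0,0,0,0,-1],[0,0,0,0,-1]]'
```

```text
clock: 11.38
tcp_pos: [0.4604, -0.2516, 0.0835]
orientation: [3.097, 0.524, 0.001]
contact_force: [-0.6, -0.1, -1.0]
grip_width: 0.0207
gripper_force: 39.2
clock: 11.55
tcp_pos: [0.4604, -0.2518, 0.0839]
orientation: [3.097, 0.523, 0.002]
contact_force: [0.6, -0.7, -0.2]
grip_width: 0.0206
gripper_force: 39.2
```

```bash
python3 -m crank '[[0,0,-0.01,0,-1],[0,0,0,0,-1],[0,0,0,0,-1]]'
python3 -m crank '[[0,0,0,0,-0.3],[0,0,0,0,0],[0,0,0,0,0.2],[0,0,0,0,0.2]]'
python3 -m crank '[[0,0,0.05,0,0.2],[0,0,0.15,0,0.2],[0,0,0.15,0,0.2],[0,0,0.15,0,0.2],[0,0,0.15,0,0.2],[0,0,0.05,0,0.2],[0,0,0,0,0.2],[0,0,0,0,0.2]]'
```

```text
clock: 11.8
tcp_pos: [0.4602, -0.2518, 0.0815]
orientation: [3.097, 0.523, 0.001]
contact_force: [-0.3, -0.8, 1.2]
grip_width: 0.0206
gripper_force: 39.2
clock: 12.13
tcp_pos: [0.4597, -0.2515, 0.0811]
orientation: [-3.098, -0.523, 0.0]
contact_force: [0.1, -0.0, -0.8]
grip_width: 0.0514
gripper_force: 0.0
clock: 12.8
tcp_pos: [0.4598, -0.2515, 0.2215]
orientation: [3.097, 0.523, 0.001]
contact_force: [-0.7, 0.7, -1.1]
grip_width: 0.0517
gripper_force: 0.0
```

```bash
python3 -m crank '[[0.051,0.162,0,0,0.2],[0.051,0.162,0,0,0.2],[0.051,0.162,0,0,0.2],[0.051,0.162,0,0,0.2],[0.051,0.162,0,0,0.2],[0.051,0.162,0,0,0.2],[0.051,0.162,0,0,0.2],[0.051,0.162,0,0,0.2]]'
python3 -m crank '[[0.051,0.162,0,0,0.2],[0.051,0.162,0,0,0.2],[0.051,0.162,0,0,0.2],[0.051,0.162,0,0,0.2],[0.051,0.162,0,0,0.2],[0.051,0.162,0,0,0.2],[0.051,0.162,0,0,0.2],[0.051,0.162,0,0,0.2]]'
python3 -m crank '[[0,0,0,0,0.2],[0,0,0,0,0.2],[0,0,0,0,0.2]]'
python3 - <<'E'
from tri import *
m=r.camera_model('wrist');im=r.grab_frame('wrist');cv2.imwrite('pics/w4.png',im)
np.savez('w4.npz',**m)
for n,p in dict(disc=(624,266.5,14),knob=(624,266.5,46),Ls=(470,252,14),Js=(621,73,52)).items():
    q=P(m)@np.r_[np.array(p)/1e3,1];print(n,(q[:2]/q[2]).round(1))
E
```

```text
clock: 13.47
tcp_pos: [0.5403, 0.0092, 0.2191]
orientation: [-3.097, -0.523, 0.006]
contact_force: [0.5, 0.3, 0.5]
grip_width: 0.0516
gripper_force: 0.0
clock: 14.13
tcp_pos: [0.6222, 0.268, 0.2185]
orientation: [3.097, 0.524, -0.006]
contact_force: [0.2, 0.4, 0.5]
grip_width: 0.0511
gripper_force: 0.0
clock: 14.38
tcp_pos: [0.6222, 0.2658, 0.2189]
orientation: [3.096, 0.523, -0.005]
contact_force: [0.1, -1.1, -0.0]
grip_width: 0.051
gripper_force: 0.0
disc [312.9 163.7]
knob [312.8 171.8]
Ls [280.2 294.2]
Js [503.6 241.2]
```

View pics/w4.png

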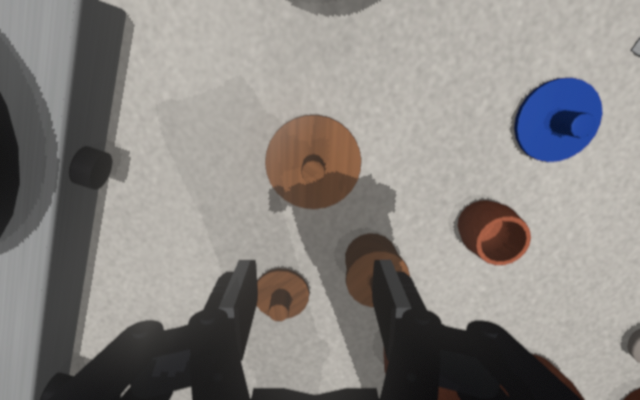

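Large lid disc at (313,161), about 2 mm beyond the estimate; small lid disc at (282,292); small jar rim at (503,241). The salt box is clear of the gripper, so I'll go down.

```bash
python3 -m crank '[[0.018,0.004,-0.16,0,0.2],[0,0,-0.16,0,0.2],[0,0,-0.16,0,0.2],[0,0,-0.16,0,0.2],[0,0,-0.16,0,0.2],[0,0,-0.1,0,0.2],[0,0,-0.065,0,0.2],[0,0,0,0,0.2]]'
python3 -m crank '[[0,0,0,0,0.2],[0,0,0,0,0.2],[0,0,0,0,0.2]]'
```

```text
clock: 15.1
tcp_pos: [0.6248, 0.2649, 0.0249]
orientation: [3.096, 0.521, -0.008]
contact_force: [0.2, -0.5, -0.7]
grip_width: 0.0513
gripper_force: 0.0
clock: 15.35
tcp_pos: [0.628, 0.2681, 0.0302]
orientation: [-3.097, -0.523, -0.005]
contact_force: [-0.3, 0.0, 1.1]
grip_width: 0.0515
gripper_force: 0.0
```

```bash
python3 -m crank '[[-0.006,-0.008,-0.02,0,0.2],[0,0,0,0,0.2],[0,0,0,0,0.2],[0,0,0,0,-0.6],[0,0,0,0,-1],[0,0,0,0,-1],[0,0,0,0,-1],[0,0,0,0,-1]]'
python3 -m crank '[[0,0,0,0,-1],[0,0,0,0,-1]]'
```

```text
clock: 16.02
tcp_pos: [0.6256, 0.2663, 0.0244]
orientation: [-3.097, -0.523, -0.001]
contact_force: [0.1, 0.7, 2.3]
grip_width: 0.0204
gripper_force: 39.2
clock: 16.18
tcp_pos: [0.6256, 0.2663, 0.0244]
orientation: [-3.097, -0.523, -0.001]
contact_force: [-0.2, -0.4, 3.6]
grip_width: 0.0208
gripper_force: 39.2
```

```bash
python3 -m crank '[[0,0,0.1,0,-1],[0,0,0.15,0,-1],[0,0,0.15,0,-1],[0,0,0.15,0,-1],[0,0,0.15,0,-1],[0,0,0.05,0,-1],[0,0,0,0,-1]]'
python3 -m crank '[[-0.111,-0.123,0,0,-1],[-0.111,-0.123,0,0,-1],[-0.111,-0.123,0,0,-1],[-0.111,-0.123,0,0,-1],[-0.111,-0.123,0,0,-1],[-0.111,-0.123,0,0,-1],[-0.111,-0.123,0,0,-1],[-0.111,-0.123,0,0,-1]]'
python3 -m crank '[[0,0,0,0,-1],[0,0,0,0,-1],[0,0,0,0,-1],[0,0,0,0,-1]]'
```

```text
clock: 16.77
tcp_pos: [0.627, 0.2669, 0.1771]
orientation: [-3.096, -0.523, -0.008]
contact_force: [-0.2, 0.4, -1.6]
grip_width: 0.0203
gripper_force: 39.2
clock: 17.43
tcp_pos: [0.4451, 0.0676, 0.172]
orientation: [3.098, 0.523, -0.006]
contact_force: [0.0, -0.4, -0.7]
grip_width: 0.0205
gripper_force: 39.3
clock: 17.77
tcp_pos: [0.4482, 0.0702, 0.1735]
orientation: [-3.097, -0.525, 0.001]
contact_force: [-0.4, 0.5, -1.8]
grip_width: 0.0204
gripper_force: 39.3
```

Seated TCP z ≈ 0.0244 + 0.066 = 0.0904, so I lower by 83 mm.

```bash
python3 -m crank '[[0,0,-0.1,0,-1],[0,0,-0.1,0,-1],[0,0,-0.1,0,-1],[0,0,-0.05,0,-1],[0,0,-0.03,0,-1],[0,0,-0.02,0,-1],[0,0,-0.008,0,-1],[0,0,0,0,-1]]'
python3 -m crank '[[0,0,0,0,-1],[0,0,0,0,-1]]'
```

```text
clock: 18.43
tcp_pos: [0.4483, 0.0695, 0.0928]
orientation: [-3.098, -0.524, -0.001]
contact_force: [0.2, -0.4, -0.5]
grip_width: 0.0206
gripper_force: 39.3
clock: 18.6
tcp_pos: [0.4484, 0.0694, 0.0932]
orientation: [3.098, 0.523, 0.002]
contact_force: [0.0, 0.6, -0.0]
grip_width: 0.0204
gripper_force: 39.3
```

```bash
python3 -m crank '[[0,0,-0.013,0,-1],[0,0,0,0,-1],[0,0,0,0,-1]]'
python3 -m crank '[[0,0,0,0,-0.3],[0,0,0,0,0],[0,0,0,0,0.2],[0,0,0,0,0.2]]'
python3 -m crank '[[0,0,0.05,0,0.2],[0,0,0.15,0,0.2],[0,0,0.15,0,0.2],[0,0,0.15,0,0.2],[0,0,0.1,0,0.2],[0,0,0.05,0,0.2],[0,0,0,0,0.2],[0,0,0,0,0.2]]'
python3 -m crank '[[0.016,0.13,0,0,0.2],[0.016,0.13,0,0,0.2],[0.016,0.13,0,0,0.2],[0.016,0.13,0,0,0.2],[0.016,0.13,0,0,0.2],[0.016,0.13,0,0,0.2],[0.016,0.13,0,0,0.2],[0,0,0,0,0.2]]'
python3 -m crank '[[0,0,0,0,0.2],[0,0,0,0,0.2],[0,0,0,0,0.2]]'
python3 - <<'E'
from tri import *
m=r.camera_model('wrist');im=r.grab_frame('wrist');cv2.imwrite('pics/w5.png',im)
np.savez('w5.npz',**m)
for n,p in dict(disc=(471,251,14),knob=(471,251,46),).items():
    q=P(m)@np.r_[np.array(p)/1e3,1];print(n,(q[:2]/q[2]).round(1))
E
```

```text
clock: 18.85
tcp_pos: [0.4484, 0.0694, 0.0903]
orientation: [-3.098, -0.523, -0.002]
contact_force: [0.4, -0.7, 1.1]
grip_width: 0.0201
gripper_force: 39.5
clock: 19.18
tcp_pos: [0.4476, 0.0692, 0.0898]
orientation: [3.098, 0.523, -0.0]
contact_force: [-0.6, -0.3, -0.4]
grip_width: 0.0511
gripper_force: 0.0
clock: 19.85
tcp_pos: [0.4476, 0.0691, 0.2197]
orientation: [3.097, 0.523, 0.0]
contact_force: [1.1, 0.3, -0.1]
grip_width: 0.0509
gripper_force: 0.0
clock: 20.52
tcp_pos: [0.4686, 0.2567, 0.218]
orientation: [-3.093, -0.533, 0.004]
contact_force: [0.0, 0.4, -0.3]
grip_width: 0.0512
gripper_force: 0.0
clock: 20.77
tcp_pos: [0.4698, 0.2497, 0.2188]
orientation: [3.097, 0.521, -0.003]
contact_force: [0.5, 0.5, 0.7]
grip_width: 0.0513
gripper_force: 0.0
disc [312.  164.5]
knob [311.9 172.5]
```

View pics/w5.png

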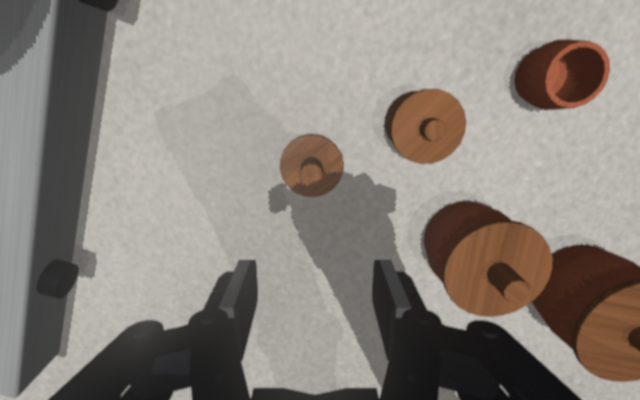

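The small lid's disc is at (312,165), as predicted. The salt box at (429,126) stands clear, and the large jar at (498,268) is capped flat. I'll go down.

```bash
python3 -m crank '[[0.005,0.005,-0.16,0,0.2],[0,0,-0.16,0,0.2],[0,0,-0.16,0,0.2],[0,0,-0.16,0,0.2],[0,0,-0.16,0,0.2],[0,0,-0.1,0,0.2],[0,0,-0.07,0,0.2],[0,0,0,0,0.2]]'
python3 -m crank '[[0,0,0,0,0.2],[0,0,0,0,0.2],[0,0,0,0,0.2],[0,0,0,0,0.2]]'
python3 - <<'E'
from tri import *
m=dict(np.load('w5.npz'));print((plane(m,(579,74),.052)*1e3).round(1))
E
```

```text
clock: 21.48
tcp_pos: [0.4694, 0.2499, 0.023]
orientation: [3.096, 0.521, -0.008]
contact_force: [-0.2, -0.6, 0.1]
grip_width: 0.0515
gripper_force: 0.0
clock: 21.82
tcp_pos: [0.4721, 0.2525, 0.0272]
orientation: [-3.097, -0.523, -0.004]
contact_force: [-0.7, 0.5, 0.7]
grip_width: 0.051
gripper_force: 0.0
[622.1  72.4  52. ]
```

```bash
python3 -m crank '[[-0.004,-0.006,-0.006,0,0.2],[0,0,0,0,0.2],[0,0,0,0,0.2],[0,0,0,0,-0.6],[0,0,0,0,-1],[0,0,0,0,-1],[0,0,0,0,-1],[0,0,0,0,-1]]'
python3 -m crank '[[0,0,0,0,-1],[0,0,0,0,-1]]'
python3 -m crank '[[0,0,0.1,0,-1],[0,0,0.15,0,-1],[0,0,0.15,0,-1],[0,0,0.15,0,-1],[0,0,0.15,0,-1],[0,0,0.05,0,-1],[0,0,0,0,-1]]'
```

```text
clock: 22.48
tcp_pos: [0.4705, 0.2512, 0.0249]
orientation: [-3.098, -0.524, -0.0]
contact_force: [-0.3, -0.1, 2.8]
grip_width: 0.0207
gripper_force: 39.0
clock: 22.65
tcp_pos: [0.4704, 0.2512, 0.0248]
orientation: [-3.098, -0.524, -0.0]
contact_force: [-1.2, 0.4, 3.3]
grip_width: 0.0202
gripper_force: 39.0
clock: 23.23
tcp_pos: [0.4719, 0.2519, 0.1773]
orientation: [-3.096, -0.523, -0.008]
contact_force: [-0.2, 0.4, -1.1]
grip_width: 0.0205
gripper_force: 39.2
```

```bash
python3 -m crank '[[0.094,-0.112,0,0,-1],[0.094,-0.112,0,0,-1],[0.094,-0.112,0,0,-1],[0.094,-0.112,0,0,-1],[0.094,-0.112,0,0,-1],[0.094,-0.112,0,0,-1],[0.094,-0.112,0,0,-1],[0.094,-0.112,0,0,-1]]'
python3 -m crank '[[0,0,0,0,-1],[0,0,0,0,-1],[0,0,0,0,-1],[0,0,0,0,-1]]'
```

```text
clock: 23.9
tcp_pos: [0.6204, 0.0702, 0.172]
orientation: [3.097, 0.523, -0.006]
contact_force: [0.7, -0.0, -0.1]
grip_width: 0.0204
gripper_force: 39.2
clock: 24.23
tcp_pos: [0.6195, 0.0733, 0.1735]
orientation: [-3.096, -0.527, 0.003]
contact_force: [0.5, 0.1, -0.1]
grip_width: 0.0205
gripper_force: 39.2
```

Seated TCP z ≈ 0.0248 + 0.046 = 0.0708, so I lower by 102.7 mm, stopping about 2 mm short first.

```bash
python3 -m crank '[[0.006,0,-0.13,0,-1],[0,0,-0.13,0,-1],[0,0,-0.12,0,-1],[0,0,-0.06,0,-1],[0,0,-0.03,0,-1],[0,0,-0.02,0,-1],[0,0,-0.01,0,-1],[0,0,0,0,-1]]'
python3 -m crank '[[0,0,0,0,-1],[0,0,0,0,-1]]'
```

```text
clock: 24.9
tcp_pos: [0.6225, 0.0723, 0.0755]
orientation: [-3.098, -0.524, -0.002]
contact_force: [-0.2, -0.1, -0.3]
grip_width: 0.0207
gripper_force: 39.2
clock: 25.07
tcp_pos: [0.6227, 0.072, 0.0758]
orientation: [3.098, 0.523, 0.003]
contact_force: [-0.7, 0.1, -0.3]
grip_width: 0.021
gripper_force: 39.2
```

```bash
python3 -m crank '[[-0.005,0,-0.015,0,-1],[0,0,-0.008,0,-1],[0,0,0,0,-1],[0,0,0,0,-1]]'
```

```text
clock: 25.4
tcp_pos: [0.6215, 0.0719, 0.0709]
orientation: [3.098, 0.523, 0.002]
contact_force: [-0.9, -1.0, 4.9]
grip_width: 0.0204
gripper_force: 39.6
```

Light contact at the expected height. I'll release, retract, move back and inspect.

```bash
python3 -m crank '[[0,0,0,0,-0.3],[0,0,0,0,0],[0,0,0,0,0.2],[0,0,0,0,0.2]]'
python3 -m crank '[[0,0,0.05,0,0.2],[0,0,0.15,0,0.2],[0,0,0.15,0,0.2],[0,0,0.15,0,0.2],[0,0,0.15,0,0.2],[0,0,0.1,0,0.2],[0,0,0,0,0.2],[0,0,0,0,0.2]]'
python3 -m crank '[[0,0.16,0,0,0.2],[0,0.16,0,0,0.2],[0,0.16,0,0,0.2],[0,0.16,0,0,0.2],[0,0.16,0,0,0.2],[0,0.16,0,0,0.2],[0,0.16,0,0,0.2],[0,0.16,0,0,0.2]]'
python3 - <<'E'
from tri import *
for n,(a,b,c,d) in dict(scene=(110,290,170,470),top=(150,290,175,441)).items():
    im=r.grab_frame(n);cv2.imwrite(f'pics/{n}9.png',cv2.resize(im[a:b,c:d],None,fx=2.6,fy=2.6,interpolation=cv2.INTER_CUBIC))
E
```

```text
clock: 25.73
tcp_pos: [0.6208, 0.0718, 0.0698]
orientation: [-3.098, -0.523, 0.001]
contact_force: [-0.0, 0.4, 0.5]
grip_width: 0.0511
gripper_force: 0.0
clock: 26.4
tcp_pos: [0.6218, 0.0721, 0.2222]
orientation: [3.098, 0.523, 0.005]
contact_force: [-0.4, -0.2, 0.1]
grip_width: 0.0511
gripper_force: 0.0
clock: 27.07
tcp_pos: [0.6201, 0.3288, 0.2185]
orientation: [3.097, 0.523, -0.004]
contact_force: [0.4, 0.1, 0.7]
grip_width: 0.051
gripper_force: 0.0
```

View pics/scene9.png

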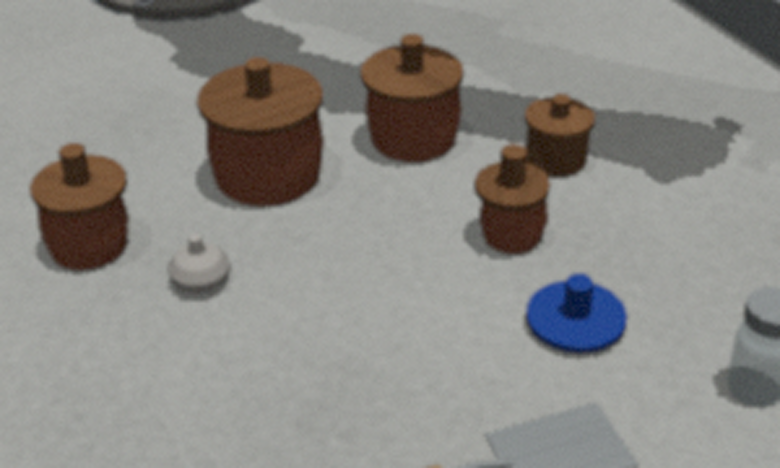

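View pics/top9.png

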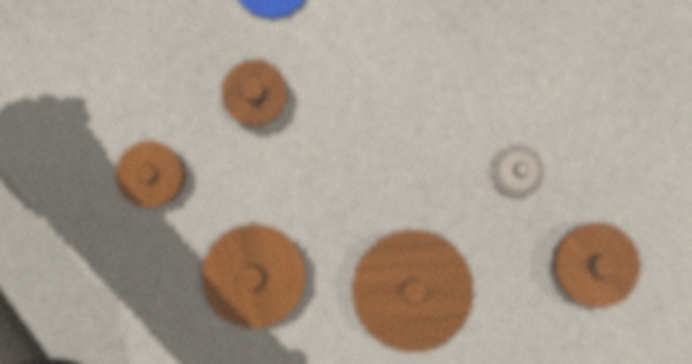

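All four lids lie flat and centred: scene crop (79,182), (260,97), (412,72) and (512,184). The salt box (560,135) and garlic (198,265) haven't moved. I'll hand in.

```bash
python3 -m crank '[[0,0,0,0,0.2],[0,0,0,0,0.2],[0,0,0,0,0.2],[0,0,0,0,0.2]]'; python3 -c "
from bench import r
print(r.hand_in())"
```

```text
clock: 27.5
tcp_pos: [0.6215, 0.3259, 0.2198]
orientation: [3.097, 0.52, -0.001]
contact_force: [0.7, -0.2, 0.1]
grip_width: 0.0509
gripper_force: 0.0
the job is handed in; nothing more can be done
None
```

All four lids are on the jars of their own size, flat and knob up in the final pictures, with the jars, salt box and garlic where they were; I handed the job in at 27.5 s, and no verdict was returned.

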